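Set a roller blank between centres and lay the straightedge on it

TASK

Before it is carved, the wooden printing-roller blank is to be checked for straightness: lay it from its rack into the brass saddles of the green centres stand and let go, then slide the tailstock in by its red handle until the blank is fully seated on both centres and lifted clear of the saddles. Then stand the aluminium straightedge, on its narrow side as it stands now, on the bed on the robot's side of the blank and bring its long face flush against the barrel, centred so that it spans the whole blank. Leave everything in place, hands off, and do not disturb the other things on the table.

Things in the scene. Friction and masses are not known exactly. Their poses are not given: they have to be found in the camera images.
- stand: Green centres stand, fixed: bed plate with grey headstock at one end, sliding tailstock at the other. Origin: at table height under the middle of the line of centres, which runs along its y axis, headstock at -y, tailstock at +y, 52 mm up. Bed x -150 to +25, y -130 to +180 mm, its flat top 20 mm up. Both stocks are 36 mm wide in x; their grey bodies reach 75 mm up.
- bed_front (a point): On the bed's flat top, in its empty half on the stand's -x side (the robot's side), 85 mm from the line of centres: room for the straightedge.
- saddles (a point): Point midway between the two brass V saddles (at stand y -38 and +38 mm, each 14 mm long, within 23 mm either side, tops 31 mm above the table) and 48 mm above the table: the blank's axis height when it lies in them, 4 mm below the line of centres. The blank can slide lengthwise in them.
- head_tip (a point): Tip of the fixed headstock centre, a steel cone pointing to the stand's +y: 20 mm long, 26 mm across at its base, 4 mm at the tip. It enters 13 mm into the blank's end hole when seated.
- tail_tip (a point): Tip of the tailstock centre, an equal cone pointing to the stand's -y, level with head_tip; moves with the tailstock.
- tail_handle (a point): Centre of the upper end of the red upright handle on the tailstock: a 22 x 22 mm square post, 50 mm high, standing on the tailstock body; this point is its top face, 124 mm above the table. It lies 40 mm beyond tail_tip (to the stand's +y).
- tailstock (a joint): Tailstock slide, m: 0 = fully back, grows as the tailstock moves towards the headstock (stand -y), stop at 0.060. With the blank seated on both centres it reads about 0.047 and goes no further without force. Stiff: moving it takes about 5 N, some 7 to 10 N to lift the blank out of the saddles onto the centres, above that it is home; and it stays where it is left.
- blank: Roller blank: straight round wooden bar with brass ends, 50 mm in diameter, 150 mm long, 0.2 kg. Origin at its middle, on its axis; its y axis runs along it. Each end face has a centre hole 18 mm across and 15 mm deep. Both ends are alike. Its brass end rings are 15 mm long and 47 mm across.
- rack: Wooden rack fixed to the table, 90 x 150 mm, two V notches at y = +-45 mm, on which the blank lies at the start with its axis along the rack's y and 50 mm above the table. Origin at table height under its middle.
- straightedge: Straightedge: aluminium box-section bar with a blue stripe on top and black end caps, 200 mm long (its y axis), 30 mm wide (x), 45 mm high, 0.25 kg, standing on its 30 mm wide side. Origin: centre of its underside.
- block_a: Bystander: carved dark wood printing block, 120 x 80 mm, 58 mm high with its grip.
- block_b: Bystander: carved dark wood printing block, 90 x 90 mm, 58 mm high with its grip.
- block_c: Bystander: carved dark wood printing block, 100 x 60 mm, 58 mm high with its grip.
- dye_jar: Bystander: closed amber jar, 66 mm across, 85 mm high.
- dye_bottle: Bystander: closed blue bottle with a red cap, 56 mm across, 150 mm high.
- brush: Bystander: hand brush lying flat.

How it is judged:
By the outcome, as a careful person would: the job done as asked, in the order asked, and still so for the second after the job is handed in, with the robot touching nothing.
It also fails if it takes over 72 s, if anything falls off the work surface, if the arm or the gripper's body presses on something with over 40 N, if the wrist force passes 120 N, or if a joint passes its speed limit or range.

ROBOT

A 6-joint arm with a two-finger parallel gripper is mounted at the origin on the work surface. World frame = base frame: x ahead of the robot, y to its left, z up, the work surface at z = 0. Lengths are in m, angles in rad, forces in N, time in s.
With the tool pointing down it reaches from about 0.275 to 0.875 m from the base axis. Payload 12.5 kg.
Tool frame: the origin (TCP) lies on the centre line of the jaws, within the pads' length; the fingertips stand r.finger_overhang ahead of it and the grasp point (between the pads) lies 3 mm ahead of it (r.finger_overhang is the distance from the TCP to the fingertips, in m); z points along the fingers, y is the direction in which the jaws open and shut (so a half turn about z gives the same grasp; the last joint's range is limited). The gripper opens to 85 mm and grips with 20 to 120 N. Pads are 22 mm wide; open, the fingers measure 114 mm over their backs; the gripper's body (76 mm by 85 mm) begins 54 mm behind the grasp point. The pads swing forward as they close: fully open they stand 13 mm farther back than shut.
Start: joints at [1.202, 0.351, 1.652, -0, 1.139, -0.085], TCP at [0.154, 0.528, 0.253] pointing down, gripper open.
Joint ranges: [-2.75, 2.75], [-0.79, 2.1], [0.01, 2.65], [-1.57, 4.71], [0.07, 3.14], [-2.87, 2.87]. Speed limits (rad/s): [2.22, 2.22, 2.79, 3.14, 3.14, 3.14].

INTERFACE

Orientations are given as a unit quaternion [x, y, z, w].
In Python, from cell import r, optics gives the robot as it stands. The module is installed in compiled form; this text tells all that it offers. Calls block until the motion is done:
- r.move_to(position, orientation): joint-space move of the TCP to a pose.
- r.move_linear(position, rot=None, vel=0.15): straight line of the TCP; rot=None keeps the orientation; vel is the mean speed in m/s.
- r.set_joints(angles): joint-space move.
- r.set_gripper(opening, squeeze=None): opening from 0.0 (shut) to 1.0 (fully open); squeeze is the grip in N (None keeps the last); returns when the fingers have stopped.
- r.sleep(seconds).
- r.inverse_kinematics(position, orientation): joint angles nearest the present ones, or None.
- optics.get_image(name): name is "side" or "top" or "wrist"; returns a dict with "pixels" (400x640x3 uint8, red, green, blue), "depth" (400x640 float32, m along the optical axis (not along the pixel's ray), 0 where there is no reading), "fx", "fy", "cx", "cy" (pixels), "D" ([k1, k2, p1, p2, k3] as OpenCV has them; the pictures are not rectified), "camera_from_world" (4x4, takes a point from world to camera coordinates); the wrist camera has in their place "mount" (4x4, takes a point from camera to tool coordinates, whose origin is the TCP and whose axes are the flange's). Camera axes: x right, y down, z forward; pixel columns grow to the right and rows downward; lengths in m; the calibration is good to about 2 mm. A picture is of the moment at which its call begins: read the wrist's pose just before it.
A pose or a line that the arm cannot do raises r.PlanningError and nothing moves.
- r.hand_in(): hands the job in, once; it reports no verdict.
Readings, each from a call of its own:
- r.current_t(): time.
- r.current_q(): joint angles.
- r.current_qvel(): joint speeds.
- r.current_effort(): joint torques, N m.
- r.current_tool_pos(): TCP position.
- r.current_ee_rot(): TCP orientation.
- r.current_contact_force(): force on the tool from outside, world axes, zero at the start.
- r.current_torque(): the same for the moment, N m.
- r.current_opening(): opening from 0.0 (shut) to 1.0 (fully open).
Only numpy, scipy, OpenCV 4.12 (cv2) and the standard library are available. Lean on these libraries where they do the work, as an engineer would, in place of code of your own. Each camera call takes 0.05 s, during which the arm holds its last target. There are 200 camera calls.

## Working session

There is one attempt and no reset: what is moved stays moved. The work goes in short steps, each a Python script; the robot and the scene stay as the last script left them, time stands still between calls to the robot, and variables do not carry over. Pictures are saved under pics/ and viewed, about 8 in all and at most 12, crops included, and the job is handed in when it is done.

```bash
mkdir -p pics; cat > h.py <<'E'
import numpy as np, cv2
from cell import r, optics
from scipy.spatial.transform import Rotation as R
def grab(name,save=None):
    p=r.current_tool_pos(); q=r.current_ee_rot()
    im=optics.get_image(name)
    K=np.array([[im['fx'],0,im['cx']],[0,im['fy'],im['cy']],[0,0,1]])
    if name=='wrist':
        T=np.eye(4);T[:3,:3]=R.from_quat(q).as_matrix();T[:3,3]=p
        W=T@np.array(im['mount'])
    else: W=np.linalg.inv(np.array(im['camera_from_world']))
    d=dict(px=im['pixels'],dep=im['depth'],K=K,D=np.array(im['D'],float),W=W)
    if save:
        cv2.imwrite(f'pics/{save}.png',im['pixels'][:,:,::-1]); np.savez(f'pics/{save}.npz',**d)
    return d
def load(n): return dict(np.load(f'pics/{n}.npz'))
def cloud(d):
    h,w=d['dep'].shape
    u,v=np.meshgrid(np.arange(w),np.arange(h))
    n=cv2.undistortPoints(np.stack([u,v],-1).reshape(-1,1,2).astype(float),d['K'],d['D']).reshape(h,w,2)
    c=np.concatenate([n,np.ones((h,w,1))],-1)*d['dep'][...,None]
    X=c@d['W'][:3,:3].T+d['W'][:3,3]; X[d['dep']==0]=np.nan
    return X
def atz(d,u,v,z):
    n=cv2.undistortPoints(np.array([[[u,v]]],float),d['K'],d['D']).reshape(2)
    ray=d['W'][:3,:3]@np.array([n[0],n[1],1]); o=d['W'][:3,3]
    return o+ray*(z-o[2])/ray[2]
E
python3 - <<'E'
from h import *
for n in('top','side'):
    d=grab(n,n+'0'); X=cloud(d)
    print(n,d['W'][:3,3],np.nanpercentile(X[...,2],[5,50,95]))
print(r.finger_overhang,r.current_t(),r.current_ee_rot(),r.current_opening())
E
```

```text
top [0.3963163  0.01795706 1.17065447] [-7.52996834e-01 -5.71749326e-04  7.06796372e-02]
side [ 0.05396998 -0.79470833  0.6990922 ] [-0.64989332  0.00209087  0.33792927]
0.022 0.1 [ 1.41445834e-01  9.89945851e-01 -5.24599547e-04 -1.17542616e-04] 1.0008787407141906
```

View pics/top0.png

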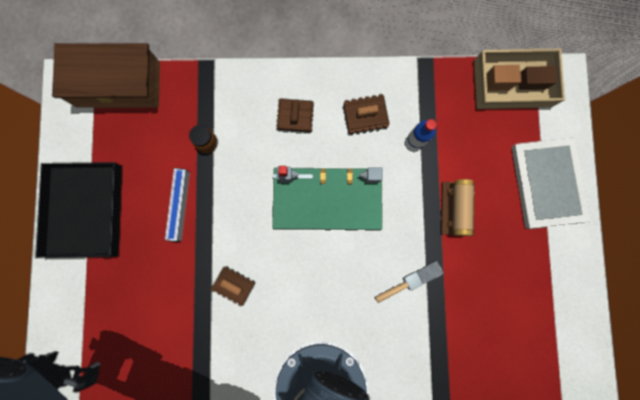

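View pics/side0.png

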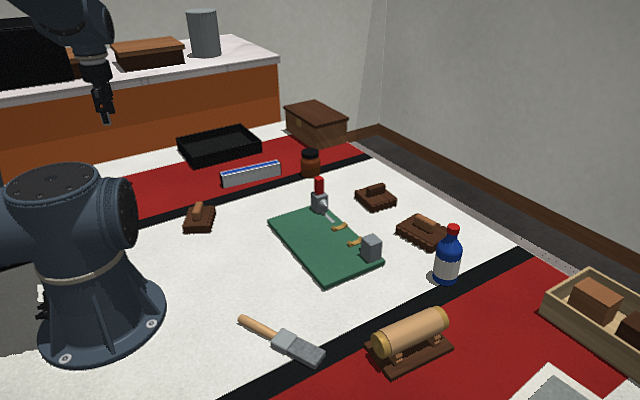

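The top view shows the stand (bed centre about (328,198), red handle (283,170), headstock (375,175)). The blank is on its rack at (462,208) and the straightedge at (176,205). Both lie roughly along world x, while the centre line runs along world y. Next I measure these by colour and depth.

```bash
cat > m.py <<'E'
from h import *
d=load('top0');X=cloud(d);hsv=cv2.cvtColor(d['px'],cv2.COLOR_RGB2HSV)
H,S,V=[hsv[...,i].astype(int) for i in range(3)]
def roi(u0,u1,v0,v1):
    m=np.zeros(H.shape,bool);m[v0:v1,u0:u1]=1;return m
def rep(n,m):
    P=X[m];P=P[~np.isnan(P).any(1)]
    c,sz,a=cv2.minAreaRect((P[:,:2]*1000).astype(np.float32))
    print(n,len(P),'rect',np.round(c,1),np.round(sz,1),round(a,2),'z',np.round(np.nanpercentile(P[:,2],[5,50,95])*1000,1),'mean',np.round(P.mean(0)*1000,1))
    return P
rep('bed',roi(260,395,155,240)&(H>60)&(H<90)&(S>90)&(abs(X[...,2]-.02)<.008))
rep('head',roi(355,392,155,190)&(X[...,2]>.065)&(X[...,2]<.085))
rep('handle',roi(270,300,155,185)&(X[...,2]>.115))
rep('tailbody',roi(265,300,155,190)&(X[...,2]>.065)&(X[...,2]<.085))
rep('blank',roi(435,485,170,245)&(X[...,2]>.05))
P=X[roi(435,485,170,245)&(X[...,2]>.060)]
c,_,a=cv2.minAreaRect((P[:,:2]*1000).astype(np.float32)); 
rep('blanktop',roi(435,485,170,245)&(X[...,2]>.068))
rep('edge',roi(155,200,160,250)&(X[...,2]>.038))
rep('stripe',roi(155,200,160,250)&(H>100)&(H<130)&(S>120))
E
python3 m.py
```

```text
bed 5429 rect [523.8 -24.6] [301.6 168.9] 88.29 z [15.8 19.4 23. ] mean [512.7 -25.2  19.4]
head 205 rect [ 583.9 -153.5] [40.3 36.8] 87.85 z [69.9 73.8 77.3] mean [ 583.4 -154.2   73.7]
handle 67 rect [589.6  92.7] [18.4 21.7] 89.26 z [120.4 123.2 125.8] mean [589.   92.8 123.3]
tailbody 119 rect [589.4  90. ] [43.4 35.8] 89.37 z [68.3 73.1 76.7] mean [584.8  90.5  72.8]
blank 1038 rect [ 490.6 -394.5] [ 51.6 149.7] 85.9 z [55.2 69.6 75.9] mean [ 488.6 -389.6   68. ]
blanktop 621 rect [ 490.9 -392.1] [ 39.3 148.8] 88.12 z [68.5 72.1 76.4] mean [ 488.9 -393.1   72.3]
edge 895 rect [511.  393.8] [ 35.  199.5] 83.98 z [40.8 44.8 48.6] mean [510.5 393.1  44.8]
stripe 317 rect [511.1 394.3] [ 14.6 183.7] 83.63 z [41.7 45.1 48.9] mean [510.3 394.1  45.1]
```

```bash
cat >> h.py <<'E'
def quat(a):  # tool down, jaws along (cos a, sin a)
    c,s=np.cos(a),np.sin(a)
    return R.from_matrix(np.array([[-s,c,0],[c,s,0],[0,0,-1]]).T.reshape(3,3).T if False else np.column_stack([[-s,c,0],[c,s,0],[0,0,-1]])).as_quat()
def best(p,a):  # pick the half turn with the smaller joint travel
    q0=np.array(r.current_q());c=[]
    for k in (-1,0,1):
        q=r.inverse_kinematics(list(p),list(quat(a+k*np.pi)))
        if q is not None: c.append((np.abs(np.array(q)-q0).max(),a+k*np.pi,np.round(q,2)))
    c.sort(key=lambda t:t[0]); return c[0]
E
python3 - <<'E'
from h import *
import math
d,a,q=best([.53,-.03,.38],0.0); print(d,a,q)
r.move_to([.53,-.03,.38],list(quat(a))); g=grab('wrist','w_stand'); print(g['W'].round(3),r.current_t())
d,a,q=best([.49,-.392,.30],math.pi/2);print(d,a,q)
r.move_to([.49,-.392,.30],list(quat(a))); g=grab('wrist','w_blank'); print(r.current_t(), r.current_contact_force())
cv2.imwrite('pics/w2.png',np.vstack([cv2.imread('pics/w_stand.png')[:, :],cv2.imread('pics/w_blank.png')])[:, :].copy() if 0 else cv2.resize(np.vstack([cv2.imread('pics/w_stand.png'),cv2.imread('pics/w_blank.png')]),None,fx=.75,fy=.75))
E
```

```text
1.3466427662725597 0.0 [-0.14  0.21  1.52 -0.    1.41 -0.14]
[[ 1.     0.001  0.     0.53 ]
 [ 0.001 -0.958 -0.288  0.044]
 [ 0.     0.288 -0.958  0.5  ]
 [ 0.     0.     0.     1.   ]] 2.5833
0.9661195900783075 -1.5707963267948966 [-0.75  0.45  1.38 -0.    1.31  0.82]
4.025 [-0.14751885 -0.45183336  0.2159965 ]
```

View pics/w2.png

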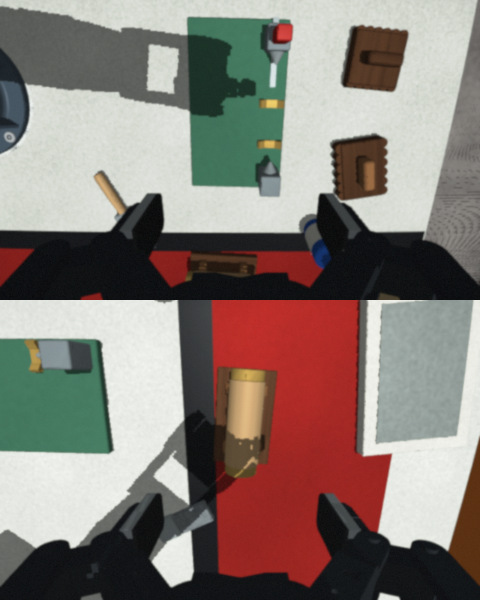

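The upper half shows the whole stand: handle at about (283,32) in the mosaic, tips at (272,85) and (268,163), saddles at (270,103) and (270,144). The lower half shows the blank at (245,420), fully visible. Now measuring both with depth.

```bash
cat > m2.py <<'E'
from h import *
def seg(n,d,X,m,axisfit=False):
    P=X[m];P=P[~np.isnan(P).any(1)]*1000
    c,sz,a=cv2.minAreaRect(P[:,:2].astype(np.float32)); b=cv2.boxPoints((c,sz,a))
    e=b[1]-b[0] if np.linalg.norm(b[1]-b[0])>np.linalg.norm(b[2]-b[1]) else b[2]-b[1]
    print(n,len(P),'c',np.round(c,1),'sz',np.round(sz,1),'long dir deg',round(np.degrees(np.arctan2(e[1],e[0]))%180,2),'z',np.round(np.percentile(P[:,2],[5,50,95]),1)); return P
def roi(X,u0,u1,v0,v1):
    m=np.zeros(X.shape[:2],bool);m[v0:v1,u0:u1]=1;return m
if __name__=='__main__':
    d=load('w_stand');X=cloud(d);hsv=cv2.cvtColor(d['px'],cv2.COLOR_RGB2HSV).astype(int);Hh,S,V=hsv[...,0],hsv[...,1],hsv[...,2];Z=X[...,2]
    seg('bed',d,X,roi(X,245,400,15,255)&(Hh>55)&(Hh<95)&(S>80)&(abs(Z-.02)<.008))
    seg('head',d,X,roi(X,335,385,225,265)&(abs(Z-.075)<.005))
    seg('handle',d,X,roi(X,350,400,20,70)&(abs(Z-.124)<.008))
    for n,v0,v1 in(('sadT',128,150),('sadH',182,200)):
        seg(n,d,X,roi(X,335,385,v0,v1)&(Hh>12)&(Hh<35)&(S>100)&(Z>.024)&(Z<.04))
    seg('tailcone',d,X,roi(X,345,385,60,125)&(Z>.046)&(Z<.070))
    seg('headcone',d,X,roi(X,345,385,195,240)&(Z>.046)&(Z<.068))
    d=load('w_blank');X=cloud(d);Z=X[...,2]
    P=seg('blank',d,X,roi(X,270,390,80,260)&(Z>.052)&(Z<.09))
    # circle fit across axis: iterate direction
    from scipy.optimize import least_squares
    f=lambda p:np.hypot((P[:,1]-p[0])-(P[:,0]-490)*p[1],P[:,2]-p[2])-25
    s=least_squares(f,[-392,0,50],loss='soft_l1');print('axis y@490, slope, z',s.x.round(3),'x range',np.percentile(P[:,0],[.5,99.5]).round(1))
E
python3 m2.py; python3 - <<'E'
from h import *
a=cv2.imread('pics/w_stand.png')[10:270,235:415];cv2.imwrite('pics/c1.png',cv2.resize(a,None,fx=3,fy=3,interpolation=cv2.INTER_CUBIC)[:600])
E
```

```text
bed 24142 c [524.2 -25.7] sz [304.9 171. ] long dir deg 88.8 z [18.2 19.7 21.2]
head 748 c [ 583.  -153.9] sz [38.9 36. ] long dir deg 89.22 z [72.2 74.6 75.9]
handle 509 c [589.2  92.4] sz [20.8 22.7] long dir deg 179.97 z [120.7 123.4 124.9]
sadT 187 c [586.5 -14.7] sz [13.7 43.5] long dir deg 177.71 z [24.3 27.7 30.7]
sadH 172 c [584.5 -90.3] sz [14.4 44.2] long dir deg 178.8 z [24.3 27.8 30.8]
tailcone 262 c [583.7  66. ] sz [23.2 34. ] long dir deg 163.41 z [52.5 58.9 64.5]
headcone 297 c [ 577.4 -131.6] sz [38.7 26.2] long dir deg 24.11 z [50.2 58.9 66.6]
blank 6500 c [ 490.1 -396.3] sz [ 49.4 149.1] long dir deg 175.95 z [59.  71.3 74.9]
axis y@490, slope, z [-3.96393e+02 -7.00000e-02  4.92460e+01] x range [417.  563.9]
```

View pics/c1.png

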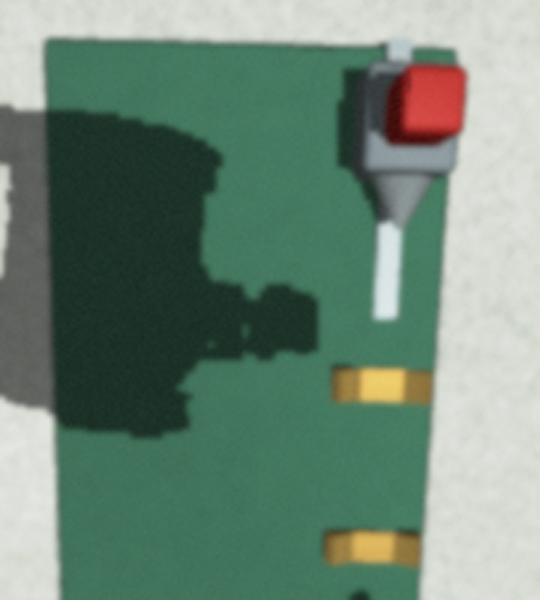

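```bash
python3 - <<'E'
from h import *
import math
X=cloud(load('w_blank'));print('rack z',X[133,355:372,2].round(3),X[180,350:362,2].round(3))
a=math.radians(-94.0)
r.move_to([.4903,-.3964,.15],list(quat(a)))
r.move_linear([.4903,-.3964,.053],vel=.08)
print(r.current_contact_force())
r.set_gripper(0.3,40); print(r.current_opening(),r.current_contact_force(),r.current_tool_pos())
r.move_linear([.4903,-.3964,.26],vel=.15)
print(r.current_opening(),r.current_contact_force())
p=[.586,-.0315,.26]
d,b,q=best(p,math.radians(-1.5)); print(d,math.degrees(b),q)
r.move_to(p,list(quat(b))); grab('wrist','w_held'); grab('side','s_held'); print(r.current_t(),r.current_tool_pos(),r.current_contact_force(),r.current_torque())
a=cv2.imread('pics/w_held.png');b=cv2.imread('pics/s_held.png');cv2.imwrite('pics/held.png',cv2.resize(np.vstack([a,b]),None,fx=.75,fy=.75))
E
```

```text
rack z [ 0.012  0.012  0.011  0.013  0.013  0.012  0.014  0.012  0.012  0.011
  0.01   0.     0.    -0.    -0.     0.001  0.002] [0.01  0.012 0.012 0.011 0.011 0.012 0.012 0.011 0.012 0.012 0.01  0.001]
[-0.06491378 -0.00968719  0.67620169]
0.5716822292272203 [-1.56849664 -2.73556478  4.56943347] [ 0.49049041 -0.39700149  0.05360143]
0.5700423193022619 [ 0.79888114 -0.23888954 -2.32745163]
0.9937371880873457 -1.5000000000000002 [-0.13  0.41  1.55 -0.    1.18 -0.11]
9.5083 [ 0.58602436 -0.03248795  0.25992738] [-0.20080543 -0.1114319  -3.01817838] [-0.02929393 -0.0169615  -0.04047026]
```

View pics/held.png

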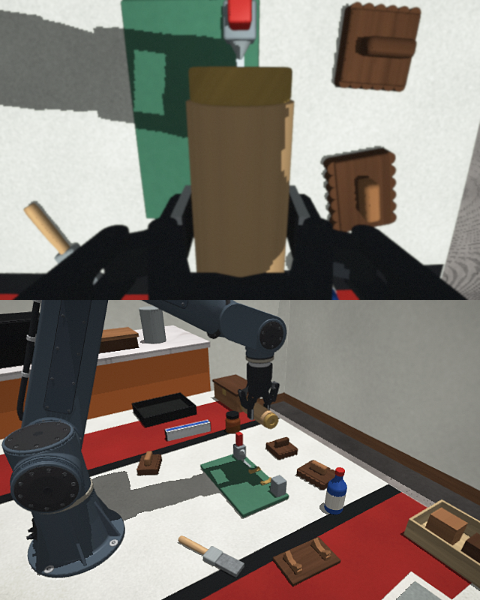

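The blank is held along the centre line, with its near end at mosaic (240,70) and the tailstock tip just beyond it. I measure its pose in the hand.

```bash
python3 - <<'E'
from m2 import *
from scipy.optimize import least_squares
d=load('w_held');X=cloud(d);Z=X[...,2]
P=X[roi(X,240,400,80,350)&(Z>.245)&(Z<.31)&(abs(X[...,0]-.586)<.03)&(X[...,1]>-.03)]*1000
f=lambda p:np.hypot(P[:,0]-p[0]-(P[:,1]+31.5)*p[1],P[:,2]-p[2]-(P[:,1]+31.5)*p[3])-25
s=least_squares(f,[586,0,257,0],loss='soft_l1');print(len(P),s.x.round(3),'end y',np.percentile(P[:,1],[50,99,99.8]).round(1))
E
```

```text
31747 [ 5.85891e+02  2.90000e-02  2.56797e+02 -3.40000e-02] end y [ 8.5 41.7 42.3]
```

```bash
python3 - <<'E'
from h import *
p=[.586,-.0297,.26]
r.move_linear(p[:2]+[.09],vel=.15)
r.move_linear(p[:2]+[.062],vel=.05); print(r.current_tool_pos(),r.current_contact_force())
z=.062
while z>.0515:
    z-=.0015; r.move_linear(p[:2]+[z],vel=.03); f=r.current_contact_force(); 
    if f[2]>6: break
print(z,f,r.current_tool_pos())
r.set_gripper(0.75); r.set_gripper(1.0)
r.move_linear(p[:2]+[.26],vel=.2)
r.move_linear([.55,-.03,.33],vel=.2)
g=grab('wrist','w_laid'); print(r.current_t(),r.current_contact_force())
cv2.imwrite('pics/laid.png',cv2.resize(cv2.imread('pics/w_laid.png')[0:330,150:520],None,fx=1.6,fy=1.6))
E
cat > m3.py <<'E'
from m2 import *
import sys
from scipy.optimize import least_squares
def blank(name,top=.085):
    d=load(name);X=cloud(d);Z=X[...,2]
    P=X[(Z>.055)&(Z<top)&(abs(X[...,0]-.5855)<.026)&(X[...,1]>-.10)&(X[...,1]<.03)]*1000
    f=lambda p:np.hypot(P[:,0]-p[0]-(P[:,1]+50)*p[1],P[:,2]-p[2]-(P[:,1]+50)*p[3])-25
    s=least_squares(f,[586,0,50,0],loss='soft_l1')
    print('blank x@-50,slope,z,pitch',s.x.round(3),len(P))
    hsv=cv2.cvtColor(d['px'],cv2.COLOR_RGB2HSV).astype(int)
    m=(Z>.05)&(Z<.09)&(abs(X[...,0]-.586)<.02)&(hsv[...,0]>8)&(hsv[...,0]<35)&(hsv[...,1]>70)&(abs(X[...,1])<.16)
    print('blank y range',np.percentile(X[m][:,1],[.3,99.7])*1000)
    seg('handle',d,X,(Z>.116)&(Z<.13)&(hsv[...,1]>120)&(abs(X[...,0]-.589)<.03)&(abs(X[...,1]-.06)<.06))
if __name__=='__main__': blank(sys.argv[1])
E
python3 m3.py w_laid
```

```text
[ 0.58608073 -0.02970832  0.06199998] [-0.18964886  0.94318505 -2.50805498]
0.05149999999999999 [ 0.82295825  0.50182493 -1.46273524] [ 0.58632219 -0.02974202  0.05165761]
15.6833 [-0.16660022 -1.08596551 -0.24772315]
blank x@-50,slope,z,pitch [5.85617e+02 2.40000e-02 4.73750e+01 5.00000e-03] 4747
blank y range [-103.35137074   44.48404883]
handle 657 c [588.5  92.2] sz [20.9 20.9] long dir deg 90.03 z [120.9 123.5 124.9]
```

View pics/laid.png

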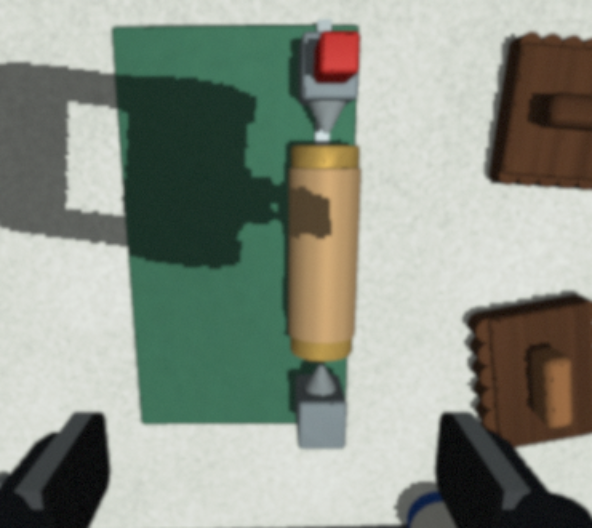

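The blank lies in both saddles, level and aligned, its ends clear of both tips (tail tip at crop (322,135), head tip at (321,365)). Now I push the handle with shut fingers and watch the force.

```bash
python3 - <<'E'
from h import *
x=lambda y:.5887+.026*(y-.0923)
r.set_gripper(0.0,40)
r.move_linear([x(.135),.135,.22],vel=.25)
r.move_linear([x(.135),.135,.113],vel=.15)
y=.135;log=[];last=0
f0=np.array(r.current_contact_force());print(f0)
while y>.055:
    y-=.0015 if y<.075 else .004
    r.move_linear([x(y),y,.113],vel=.04)
    f=np.array(r.current_contact_force())-f0; p=r.current_tool_pos(); log.append((round(y*1000,1),round(p[1]*1000,1),f.round(1).tolist()))
    if f[1]>15 or abs(f[0])>15: break
print(*log,sep='\n'); print(r.current_t())
E
```

```text
[ 0.0959182  -0.07577482 -0.65160292]
(131.0, np.float64(130.8), [0.7, 0.5, 1.4])
(127.0, np.float64(126.8), [-0.2, 0.5, 0.4])
(123.0, np.float64(122.8), [-0.1, -0.6, 0.6])
(119.0, np.float64(118.8), [-1.4, -0.3, 0.8])
(115.0, np.float64(114.8), [-0.8, 0.1, 1.2])
(111.0, np.float64(110.9), [-0.3, 1.2, 0.3])
(107.0, np.float64(106.9), [0.1, 0.9, 0.9])
(103.0, np.float64(102.9), [-0.2, 1.0, 0.4])
(99.0, np.float64(98.9), [1.3, 2.0, 0.7])
(95.0, np.float64(95.0), [0.9, 2.6, 0.9])
(91.0, np.float64(91.0), [1.2, 2.4, 0.8])
(87.0, np.float64(86.9), [0.8, 2.9, 0.4])
(83.0, np.float64(82.9), [2.1, 1.7, 0.6])
(79.0, np.float64(78.9), [1.6, 2.2, -0.1])
(75.0, np.float64(75.0), [1.2, 3.2, -0.6])
(73.5, np.float64(73.7), [2.0, 4.8, 0.8])
(72.0, np.float64(72.3), [2.7, 5.6, -0.7])
(70.5, np.float64(70.9), [2.1, 5.8, -0.1])
(69.0, np.float64(69.7), [1.8, 7.9, -0.7])
(67.5, np.float64(69.0), [2.5, 14.6, 0.4])
(66.0, np.float64(68.6), [3.0, 21.3, -0.5])
23.525
```

```bash
python3 - <<'E'
from h import *
p=r.current_tool_pos()
r.move_linear([p[0],.085,.113],vel=.15)
r.move_linear([p[0],.085,.30],vel=.25)
r.set_gripper(1.0)
r.move_linear([.55,-.04,.33],vel=.3)
grab('wrist','w_seat'); print(r.current_t())
cv2.imwrite('pics/seat.png',cv2.resize(cv2.imread('pics/w_seat.png')[0:330,150:520],None,fx=1.6,fy=1.6))
E
python3 m3.py w_seat
```

```text
26.1333
blank x@-50,slope,z,pitch [ 5.8563e+02  2.5000e-02  5.1436e+01 -1.4000e-02] 4916
blank y range [-134.12173403   20.80614304]
handle 600 c [587.5  47.4] sz [20.5 21.2] long dir deg 178.35 z [121.7 123.6 125. ]
```

View pics/seat.png

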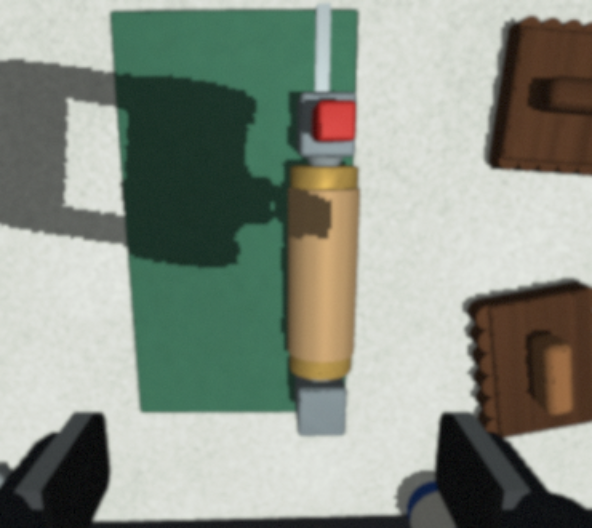

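```bash
python3 - <<'E'
from m2 import *
for n in('w_laid','w_seat'):
    d=load(n);X=cloud(d)*1000;Z=X[...,2]
    xa=585.6+.025*(X[...,1]+50)
    out=[]
    for y in range(-140,40,8):
        m=(abs(X[...,0]-xa)<6)&(abs(X[...,1]-y)<4)&(Z>25)
        out.append((y,round(float(np.median(Z[m])),1) if m.any() else None))
    print(n,out)
d=load('w_seat');X=cloud(d)*1000
# profile along rows on axis near both ends
col=int(150+322/1.6)
for v in list(range(85,112,2))+list(range(222,246,2)): print(v,X[v,col].round(0),d['px'][v,col])
E
```

```text
w_laid [(-140, 74.9), (-132, 63.8), (-124, 57.8), (-116, 54.2), (-108, 70.4), (-100, 70.6), (-92, 70.8), (-84, 72.4), (-76, 72.3), (-68, 72.2), (-60, 72.4), (-52, 72.4), (-44, 72.2), (-36, 72.3), (-28, 72.8), (-20, 372.9), (-12, 386.3), (-4, 72.5), (4, 72.2), (12, 71.9), (20, 72.2), (28, 72.2), (36, 70.6)]
w_seat [(-140, 74.6), (-132, 67.8), (-124, 74.5), (-116, 74.5), (-108, 76.5), (-100, 76.3), (-92, 76.3), (-84, 76.5), (-76, 76.4), (-68, 76.5), (-60, 76.4), (-52, 76.3), (-44, 76.2), (-36, 77.5), (-28, 386.7), (-20, 387.6), (-12, 76.5), (-4, 76.2), (4, 76.0), (12, 74.5), (20, 72.1), (28, 72.9), (36, 121.1)]
85 [580.  39. 124.] [176  55  53]
87 [580.  37. 124.] [141  51  49]
89 [584.  36.  74.] [124 118 122]
91 [584.  34.  72.] [144 158 163]
93 [584.  32.  74.] [146 160 164]
95 [584.  30.  74.] [134 148 151]
97 [584.  28.  74.] [112 122 125]
99 [585.  26.  63.] [127 137 138]
101 [585.  24.  63.] [134 144 143]
103 [585.  22.  62.] [120 121 113]
105 [584.  20.  76.] [163 134  73]
107 [584.  18.  75.] [191 159  82]
109 [584.  16.  76.] [197 161  84]
111 [584.  14.  74.] [203 166  86]
222 [ 584. -109.   77.] [204 166 117]
224 [ 584. -111.   76.] [202 166 116]
226 [ 584. -115.   75.] [194 158 100]
228 [ 584. -117.   75.] [184 152  80]
230 [ 584. -120.   75.] [183 151  79]
232 [ 584. -122.   75.] [180 148  78]
234 [ 584. -125.   74.] [179 148  77]
236 [ 584. -127.   76.] [172 146  89]
238 [ 585. -134.   64.] [109 104  89]
240 [ 584. -135.   68.] [51 57 58]
242 [ 584. -136.   72.] [80 87 89]
244 [ 584. -137.   74.] [117 129 133]
```

```bash
cat > m4.py <<'E'
from m2 import *
import sys
def edge(name,z0,cx,cy):
    d=load(name);X=cloud(d);Z=X[...,2]
    return seg('edge',d,X,(abs(Z-z0)<.006)&(np.hypot(X[...,0]-cx,X[...,1]-cy)<.125))
E
python3 - <<'E'
from h import *
from m4 import edge
import math
p=[.511,.375,.33]
d,a,q=best(p,math.radians(90));print(d,math.degrees(a),q)
r.move_to(p,list(quat(a)));grab('wrist','w_edge');print(r.current_t())
P=edge('w_edge',.045,.511,.394)
e=np.linalg.svd(P[:,:2]-P[:,:2].mean(0),full_matrices=False)[2][0];print('pca',np.degrees(np.arctan2(e[1],e[0]))%180,P.mean(0))
cv2.imwrite('pics/we.png',cv2.imread('pics/w_edge.png'))
E
```

```text
0.8807743643831267 90.0 [ 0.56  0.45  1.32 -0.    1.37 -1.01]
27.725
edge 4357 c [510.6 392.6] sz [ 30.2 200.3] long dir deg 174.08 z [43.5 44.9 46.2]
pca 174.09890807945075 [503.55738241 393.21191752  44.86306273]
```

View pics/we.png

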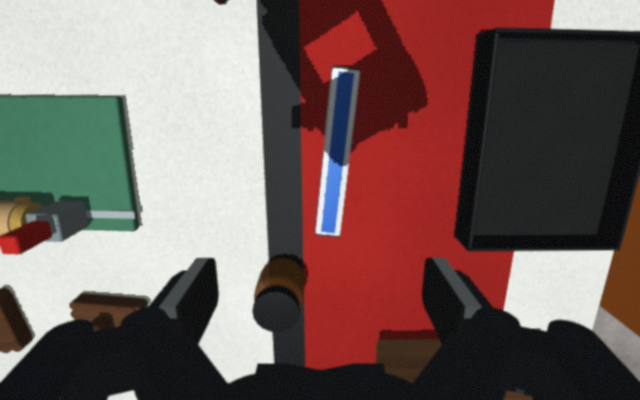

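The straightedge is clearly visible, end to end from (345,70) to (328,235), and measures 200 x 30 mm. I grasp it and put it on bed_front.

```bash
python3 - <<'E'
from h import *
import math
a=math.radians(84.08); c=[.5106,.3926]
r.move_to(c+[.13],list(quat(a)))
r.move_linear(c+[.040],vel=.1)
r.set_gripper(0.1,40); print(r.current_opening(),r.current_tool_pos(),r.current_contact_force())
r.move_linear(c+[.25],vel=.2); f0=np.array(r.current_contact_force()); print(f0)
p=[.5055,-.051]
d,b,q=best(p+[.25],math.radians(-1.45));print(d,math.degrees(b),q)
r.move_to(p+[.25],list(quat(b)))
r.move_linear(p+[.075],vel=.15)
f0=np.array(r.current_contact_force());z=.068
while z>.0575:
    r.move_linear(p+[z],vel=.03); f=np.array(r.current_contact_force())-f0
    if f[2]>3: break
    z-=.0012
print(z,f)
r.set_gripper(0.6); r.set_gripper(1.0) if 0 else None
r.move_linear(p+[.15],vel=.15); r.move_linear(p+[.33],vel=.25)
grab('wrist','w_put');print(r.current_t())
cv2.imwrite('pics/put.png',cv2.resize(cv2.imread('pics/w_put.png')[0:330,150:560],None,fx=1.6,fy=1.6))
from m4 import edge
edge('w_put',.065,.5055,-.051)
E
python3 m3.py w_put
```

```text
0.3433532773796667 [0.51076588 0.39272704 0.04031905] [ 0.26569679 -1.06025979  4.02269034]
[ 0.07101798 -0.95742744 -2.28506328]
0.7753960901877265 -1.45 [-0.19  0.28  1.76 -0.    1.1  -0.17]
0.05959999999999998 [-2.81434152  1.32301938 11.13779693]
38.425
edge 7000 c [549.9 -52.3] sz [215.6 119.3] long dir deg 88.63 z [62.2 65.  70. ]
blank x@-50,slope,z,pitch [ 5.85738e+02  2.70000e-02  5.14280e+01 -1.30000e-02] 5088
blank y range [-133.70460495   20.70588553]
handle 612 c [587.5  47.2] sz [20.9 20.7] long dir deg 88.56 z [120.5 123.4 124.7]
```

View pics/put.png

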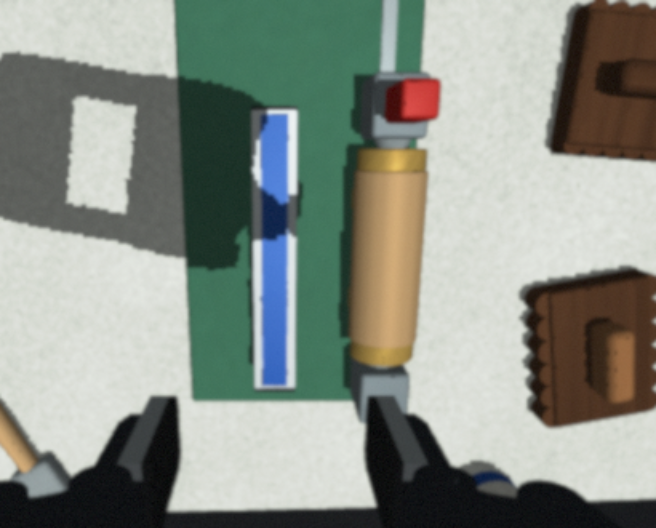

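```bash
python3 - <<'E'
from m2 import *
import math
d=load('w_put');X=cloud(d);Z=X[...,2]
seg('edge',d,X,(abs(Z-.065)<.006)&(abs(X[...,0]-.5055)<.03)&(abs(X[...,1]+.05)<.13))
c=np.array([.468,-.050])
ps=[float(c[0]),float(c[1]),.15]
dd,b,q=best(ps,math.radians(88.55));print(dd,math.degrees(b),q)
r.set_gripper(1.0)
r.move_to(ps,list(quat(b)))
r.move_linear([ps[0],ps[1],.047],vel=.15)
f0=np.array(r.current_contact_force());print(f0)
s=0;log=[]
while s<.058:
    s+=.005 if s<.040 else .001
    r.move_linear([c[0]+s,c[1]-.0253*s,.047],vel=.04)
    f=np.array(r.current_contact_force())-f0; log.append((round((c[0]+s)*1000,1),round(r.current_tool_pos()[0]*1000,1),f.round(1).tolist()))
    if f[0]<-6: break
print(*log,sep='\n');print(r.current_t())
E
```

```text
edge 4806 c [505.3 -50.7] sz [200.2  30. ] long dir deg 88.62 z [63.6 64.9 66.2]
1.5575744787819854 -91.45 [-0.21  0.36  1.95 -0.    0.84  1.39]
[-0.16225301  0.82093726  0.06910185]
(np.float64(473.0), np.float64(473.6), [-0.3, -0.1, -0.1])
(np.float64(478.0), np.float64(478.3), [0.5, -1.2, 0.4])
(np.float64(483.0), np.float64(483.2), [-0.7, -0.4, -0.3])
(np.float64(488.0), np.float64(488.3), [0.8, -0.6, -0.3])
(np.float64(493.0), np.float64(493.3), [-0.0, -0.2, 0.3])
(np.float64(498.0), np.float64(498.3), [0.0, -0.9, 0.4])
(np.float64(503.0), np.float64(503.3), [-0.3, -0.9, -0.5])
(np.float64(508.0), np.float64(508.3), [0.3, -1.0, -0.6])
(np.float64(509.0), np.float64(509.0), [-1.2, -0.7, -0.7])
(np.float64(510.0), np.float64(509.9), [-0.6, -0.2, -1.0])
(np.float64(511.0), np.float64(511.1), [-0.1, -0.8, -1.2])
(np.float64(512.0), np.float64(512.1), [-1.5, -1.6, -0.8])
(np.float64(513.0), np.float64(513.1), [-1.3, -0.7, -0.6])
(np.float64(514.0), np.float64(514.1), [0.0, -1.9, -0.9])
(np.float64(515.0), np.float64(515.1), [-0.9, -1.7, -1.2])
(np.float64(516.0), np.float64(516.1), [-1.0, -0.6, -0.6])
(np.float64(517.0), np.float64(517.1), [-1.2, -0.8, -0.2])
(np.float64(518.0), np.float64(518.1), [-0.9, -0.9, -1.0])
(np.float64(519.0), np.float64(519.1), [-0.2, -0.4, -1.3])
(np.float64(520.0), np.float64(519.9), [-2.2, -0.8, -0.6])
(np.float64(521.0), np.float64(520.0), [-7.6, -1.3, 5.7])
46.5417
```

Contact came at TCP x = 520 mm, where the geometry predicts it. I retreat and check.

```bash
python3 - <<'E'
from h import *
import math
p=r.current_tool_pos()
r.move_linear([p[0]-.03,p[1],.047],vel=.1)
r.move_linear([p[0]-.03,p[1],.30],vel=.25)
q=[.545,-.05,.33]
d,b,_=best(q,math.radians(-1.45)); r.move_to(q,list(quat(b)))
grab('wrist','w_fin');print(r.current_t())
from m2 import *
d=load('w_fin');X=cloud(d);Z=X[...,2]
P=seg('edge',d,X,(abs(Z-.065)<.006)&(X[...,0]<.5575)&(X[...,0]>.51)&(abs(X[...,1]+.05)<.13))
for y in(-140,-120,-100,-60,-20,0,20,40):
    m=abs(P[:,1]-y)<4; print(y,'x edges',np.percentile(P[m,0],[1,99]).round(1),'exp face',round(585.6+.0253*(y+50)-25,1),P[m,2].mean().round(1))
cv2.imwrite('pics/fin.png',cv2.resize(cv2.imread('pics/w_fin.png')[20:330,230:480],None,fx=1.9,fy=1.9))
E
python3 m3.py w_fin
```

```text
49.5917
edge 4251 c [544.  -52.3] sz [199.5  28.3] long dir deg 89.02 z [63.6 64.9 66.2]
-140 x edges [529.3 556.7] exp face 558.3 64.9
-120 x edges [528.8 557. ] exp face 558.8 65.0
-100 x edges [529.5 557.3] exp face 559.3 64.9
-60 x edges [531.  556.9] exp face 560.3 64.9
-20 x edges [531.3 556.5] exp face 561.4 64.9
0 x edges [532.1 556.9] exp face 561.9 64.8
20 x edges [532.8 557.3] exp face 562.4 65.1
40 x edges [533.6 556.6] exp face 562.9 65.0
blank x@-50,slope,z,pitch [ 5.85547e+02  2.10000e-02  5.13830e+01 -1.20000e-02] 5146
blank y range [-133.49501751   20.47817791]
handle 614 c [587.5  46.9] sz [21.5 21.2] long dir deg 88.6 z [121.7 123.5 124.8]
```

View pics/fin.png

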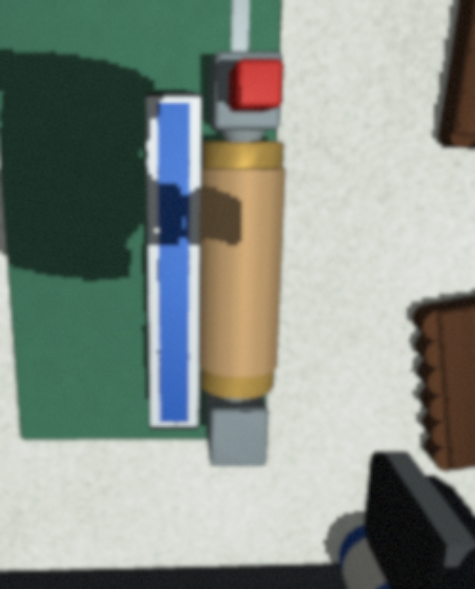

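```bash
python3 -c "
from h import *
print(r.current_contact_force(),r.current_t()); r.hand_in()"
```

```text
[-0.27158073  0.41145829  0.18456342] 49.5917
the job is handed in; nothing more can be done
```

The job is done and handed in at 49.6 s of the 72 s allowed, with the gripper open and well above the stand. I laid the blank in the saddles, pushed the tailstock in by its handle, set the straightedge on the bed and pushed it against the barrel.

**Blank seating:** The push force rose to about 21 N at the end, so the tailstock is home. The blank rose 4.1 mm (4 mm expected) and its top lies level along its length. The gap between the tailstock face and the blank is about 6.5 mm, where 7 mm was expected.

**Straightedge:** The push stopped with about 7.6 N of contact force at the predicted place. Its back edge puts the front face within about 0.5 mm of the barrel and parallel to the axis to within about 0.1°. It is centred to within about 2 mm and extends past both ends of the blank.

**Checks that disagreed:**
- The handle moved about 45 mm by camera (46 mm by the arm), against the 47 mm stated. That is within the 2 mm calibration.
- One fit showed the blank pitched by about 0.013 rad, but the height profile along its top showed it level, so I put that down to a fitting artefact.

I did not measure the other objects again at the end. The last pictures show nothing disturbed in view.

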